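# Sweep clay offcuts into their reclaim trays

## Robot

A 6-joint arm with a two-finger parallel gripper is mounted at the origin on the work surface. World frame = base frame: x ahead of the robot, y to its left, z up, the work surface at z = 0. Lengths are in m, angles in rad, forces in N, time in s.
With the tool pointing down it reaches from about 0.25 to 0.775 m from the base axis. Payload 4 kg.
Tool frame: the origin (TCP) lies midway between the tips of the shut fingers; the grasp point (between the pads) lies 19 mm behind it; z points along the fingers, y is the line along which they close (so a half turn about z gives the same grasp; the last joint's range is limited). The gripper opens to 94 mm and grips with 3 to 60 N. Pads are 16 mm wide; open, the fingers measure 119 mm over their backs; the gripper's body (75 mm by 177 mm) begins 78 mm behind the grasp point.
Start: joints at [-1.405, 0.087, 1.371, -0, 1.684, -0.103], TCP at [0.146, -0.53, 0.184] pointing down, gripper open.
Joint ranges: [-3.1, 3.1], [-0.76, 2.03], [0.27, 2.55], [-1.08, 4.22], [0.17, 2.65], [-2.57, 2.57]. Speed limits (rad/s): [2.79, 2.79, 3.14, 3.14, 3.14, 3.14].

## Interface

Orientations are given as a unit quaternion [x, y, z, w].
In Python, from bench import * gives the robot as it stands. The module is installed in compiled form; this text tells all that it offers.
- The arm moves only by the shell command python3 -m crank 'ROWS'. ROWS is JSON, a list that holds one entry, the list of rows, each a list of 7 numbers: the shift along the tool's x, y, z in mm, then the turn, a rotation vector about the tool's x, y, z in rad, then the opening, from 0 (shut) to 1 (fully open). In form: [[[x, y, z, wx, wy, wz, fingers], ...]]. A call has 1 to 5 rows; each row is the pose to reach, as a shift and turn from the pose commanded when the call began, along the tool's axes at that moment; what a row does not reach only later rows make up. A row lasts 1/10 s, in which the tool goes at most 50 mm and 8.59 degrees, less where a joint would pass 70% of its speed; a pose out of reach is approached as far as the arm can. A call with a gripper value outside its range is refused whole. The fingers move at their own pace and stop on an object; the grip force is fixed at half the most. Time passes only in rows, so rows that repeat a pose let the fingers close. It gives the time, the measured TCP pose, the force, the opening and the grip force at its end, in the units of the state.
- get_obs(): the state, without advancing time (a new reading comes with each control period).
- read_camera(name): name is "scene" or "top" or "wrist"; returns a dict with "frame" (384x512x3 uint8, red, green, blue), "z_map" (384x512 float32, m along the optical axis (not along the pixel's ray), 0 where there is no reading), "mtx" (3x3 intrinsics, pixels), "rvec" (rotation vector, rad) and "tvec" (3), from world to camera coordinates, as OpenCV has them. Camera axes: x right, y down, z forward; pixel columns grow to the right and rows downward; lengths in m; the calibration is good to about 2 mm. A picture is of the moment at which its call begins.
- hand_in(): hands the job in; it is judged then, once.
The state is a dict: "time_s": time; "q": joint angles; "joint_vel": joint speeds; "joint_torque": joint torques, N m; "eef_pos": TCP position; "ee_rot": TCP orientation; "ft_force": force on the tool from outside, world axes, zero at the start; "moment": the same for the moment, N m; "gripper_width": opening from 0.0 (shut) to 1.0 (fully open); "gripper_force": force on a finger pad.
Only numpy, scipy, OpenCV 4.12 (cv2) and the standard library are available. Lean on these libraries where they do the work, as an engineer would, in place of code of your own. Each camera call takes 0.05 s, during which the arm holds its last target. There are 200 camera calls.

## Task

Clear the clay offcuts from the grey slab by sweeping them along it with your fingertips and over its edges: both red pieces into the black tray, the white piece into the white tray. Keep the two clays apart, do not pick any piece up, and leave the cups and the jar where they stand.

Things in the scene. Friction and masses are not known exactly. Their poses are not given: they have to be found in the camera images.
- slab: fixed grey cement slab, 280 (its x) x 240 (its y) x 50 mm high. Origin: centre of its underside, on the table; its top is 50 mm above that, its tray edges at y = +120 and -120 mm. x points away from the robot, y to the left (yaw varies). A wooden strip 10 mm wide and 10 mm high runs on top along the near and far (-x, +x) edges; the left and right edges are open, a tray against each
- black_tray: fixed open plastic tray, black, for red clay: 260 (its x) x 110 (its y) x 42 mm high, walls and floor 4 mm. Its long side stands 1 mm from the slab's left (+y) or right (-y) edge, centred on it; which tray is on which side changes. Rim 8 mm below the slab's surface, so a piece pushed over the edge drops in. Origin: centre of its underside, on the table; axes parallel to the slab's
- white_tray: fixed open plastic tray, white, for white clay: 260 (its x) x 110 (its y) x 42 mm high, walls and floor 4 mm. Its long side stands 1 mm from the slab's left (+y) or right (-y) edge, centred on it; which tray is on which side changes. Rim 8 mm below the slab's surface, so a piece pushed over the edge drops in. Origin: centre of its underside, on the table; axes parallel to the slab's
- red_1: terracotta-red hard dry clay offcut, a flat lump about 30 x 23 mm and 14 mm high, about 30 g, lying flat on the slab at any yaw; origin at the centre of its underside, z up, x along its 30 mm length
- red_2: terracotta-red hard dry clay offcut, a flat lump about 30 x 23 mm and 14 mm high, about 30 g, lying flat on the slab at any yaw; origin at the centre of its underside, z up, x along its 30 mm length; like red_1
- white_1: white hard dry clay offcut, a flat lump about 30 x 23 mm and 14 mm high, about 30 g, lying flat on the slab at any yaw; origin at the centre of its underside, z up, x along its 30 mm length
- cup_a: loose plaster-white cast cup, 54 mm across the rim and 65 mm high, standing upright on the far (+x) strip of the slab; origin at the centre of its underside; a bystander, leave it standing where it is
- cup_b: loose plaster-white cast cup, 54 mm across the rim and 65 mm high, standing upright on the far (+x) strip of the slab; origin at the centre of its underside; a bystander, leave it standing where it is
- jar: loose jar with blue cap, 60 mm across and 80 mm high, standing on the table just outside the left-hand tray; origin at the centre of its underside; a bystander

How it is judged:
By the outcome, as a careful person would: the job done as asked, in the order asked, and still so for the second after the job is handed in, with the robot touching nothing.
It also fails if it takes over 58 s, if anything falls off the work surface, if the arm or the gripper's body presses on something with over 40 N, if the wrist force passes 120 N, or if a joint passes its speed limit or range.

## Working session

There is one attempt and no reset: what is moved stays moved. The work goes in short steps, Python scripts to look and compute and a shell command to move; the robot and the scene stay as the last step left them, time stands still between calls to the robot, and variables do not carry over. Pictures are saved under pics/ and viewed, at most 10 in all, crops included, and the job is handed in when it is done.

```bash
mkdir -p pics
cat > h.py <<'E'
from bench import *
import numpy as np, cv2
from scipy.spatial.transform import Rotation as R
def cam(n):
    c=read_camera(n); c['R']=cv2.Rodrigues(np.array(c['rvec'],float))[0]; c['t']=np.array(c['tvec'],float).ravel(); return c
def ray(c,u,v,z):
    d=c['R'].T@np.linalg.inv(c['mtx'])@np.array([u,v,1.]); o=-c['R'].T@c['t']
    return o+d*(z-o[2])/d[2]
E
python3 - <<'E'
from h import *
for n in("top","scene"):
    c=cam(n); np.savez(n+'.npz',**{k:c[k] for k in('frame','z_map','mtx','R','t')})
    cv2.imwrite(f'pics/{n}0.png',c['frame'][...,::-1])
    print(n,-c['R'].T@c['t'])
o=get_obs();print(o['time_s'],o['eef_pos'],R.from_quat(o['ee_rot']).as_matrix().round(3))
E
```

```text
top [0.51447793 0.06085314 0.72304712]
scene [1.38718646 0.24080483 0.79069796]
0.1 [ 0.14596099 -0.52973562  0.1829354 ] [[ 0.964  0.266 -0.   ]
 [ 0.266 -0.964  0.002]
 [ 0.    -0.002 -1.   ]]
```

View pics/top0.png

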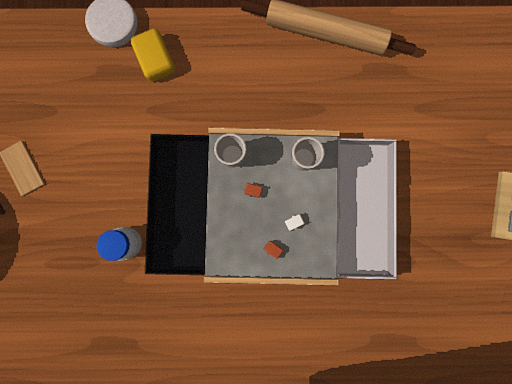

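View pics/scene0.png

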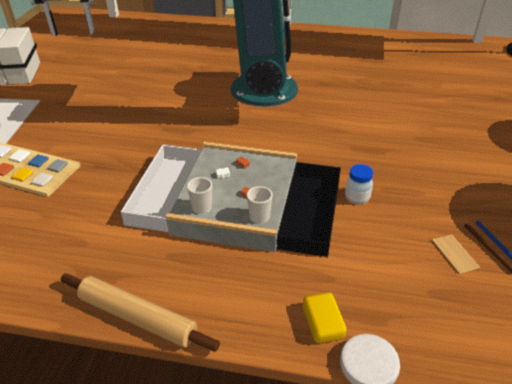

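The top view has image up = +x and left = +y. The black tray is on the left and the white tray on the right. The red pieces are near (255,190) and (274,249), the white piece is at (295,222), and the cups stand at (230,150) and (308,153).

Run:
```python
from h import *
c=dict(np.load('top.npz')); f=c['frame']; z=c['z_map']
v,u=np.mgrid[:384,:512]
P=np.stack([(u-c['mtx'][0,2])/c['mtx'][0,0]*z,(v-c['mtx'][1,2])/c['mtx'][1,1]*z,z],-1)
W=(P-c['t'])@c['R']
box=(u>140)&(u<400)&(v>125)&(v<290)
m=box&(W[...,2]>.043)&(W[...,2]<.066)&(z>0)
m=cv2.morphologyEx(m.astype(np.uint8),cv2.MORPH_OPEN,np.ones((9,9)))
hsv=cv2.cvtColor(f,cv2.COLOR_RGB2HSV)
print('topz',np.median(W[...,2][m>0]))
r=cv2.minAreaRect((W[...,:2][m>0]*1000).astype(np.float32)); print('slab',r)
# edges: per row leftmost/rightmost
L=[];Rr=[]
for row in range(175,272,2):
    k=np.where(m[row])[0]; L.append(W[row,k[0],:2]);Rr.append(W[row,k[-1],:2])
for n,E in(('L',L),('R',Rr)):
    E=np.array(E);p=np.polyfit(E[:,0],E[:,1],1);print(n,p)
slab=m>0
red=(hsv[...,1]>130)&((hsv[...,0]<12)|(hsv[...,0]>170))&box&(u>210)&(u<335)&(v>165)&(v<272)
wh=(f.min(-1)>170)&(u>210)&(u<335)&(v>172)&(v<272)
for n,k in(('red',red),('wh',wh)):
    cs,_=cv2.findContours(k.astype(np.uint8),cv2.RETR_EXTERNAL,cv2.CHAIN_APPROX_NONE)
    for q in cs:
        if cv2.contourArea(q)<30: continue
        pts=np.array([ray(c,a,b,.064)[:2] for a,b in q[:,0]],np.float32)*1000
        print(n,cv2.minAreaRect(pts))
for n,lo,hi,bx in(('cup_a',.105,.125,(205,250)),('cup_b',.105,.125,(285,330)),('jar',.07,.09,(90,150))):
    k=(W[...,2]>lo)&(W[...,2]<hi)&(u>bx[0])&(u<bx[1])&(v>125)&(v<290)
    q=W[k]; print(n,k.sum(),q.min(0).round(3),q.max(0).round(3))
```

```text
topz 0.05072889889397651
slab ((541.0087890625, 30.8828125), (240.62998962402344, 280.5335693359375), 87.9859390258789)
L [-0.02409834  0.16286285]
R [-0.04366962 -0.06393515]
red ((462.2773742675781, 29.50475311279297), (29.54364013671875, 21.691944122314453), 55.60683822631836)
red ((569.0741577148438, 65.36393737792969), (29.870079040527344, 21.663965225219727), 80.0827865600586)
wh ((511.1142578125, -7.323846817016602), (19.921520233154297, 28.10037612915039), 25.94304084777832)
cup_a 280 [0.608 0.077 0.105] [0.659 0.129 0.118]
cup_b 301 [ 0.6   -0.053  0.105] [ 0.653 -0.001  0.119]
jar 769 [0.447 0.285 0.07 ] [0.499 0.338 0.084]
```

```bash
python3 -m crank '[[[34,-32,0,0,0,-0.14,0.12],[68,-64,0,0,0,-0.28,0.12],[102,-96,0,0,0,-0.42,0.12],[136,-128,0,0,0,-0.56,0.12],[170,-160,0,0,0,-0.7,0.12]]]'
cat > go.py <<'E'
import sys
from h import *
# shift (tool axes, mm) and wz to reach x y z with tool x at angle deg
x,y,z,a=map(float,sys.argv[1:5]); o=get_obs(); M=R.from_quat(o['ee_rot'])
X=np.array([np.cos(np.radians(a)),np.sin(np.radians(a)),0]); Z=np.array([0,0,-1.]); T=R.from_matrix(np.c_[X,np.cross(Z,X),Z])
print(o['time_s'],(M.inv().apply(np.array([x,y,z])-o['eef_pos'])*1000).round(1),(M.inv()*T).as_rotvec().round(3),o['q'])
E
python3 go.py .462 -.010 .183 88
```

```text
time_s: 0.6
eef_pos: [0.2679, -0.3289, 0.1834]
ee_rot: [0.884, 0.468, 0.0, -0.0]
ft_force: [0.3, -0.2, 0.4]
gripper_width: 0.607
gripper_force: 0.0
0.6 [372.9 -18.7   0.6] [-0.    -0.001 -0.562] [-1.02136833e+00 -1.96835682e-01  1.64215614e+00  2.08937487e-04
  1.69691963e+00 -4.24407936e-01]
```

```bash
python3 -m crank '[[[44,-2,0,0,0,-0.11,0.12],[88,-4,0,0,0,-0.22,0.12],[132,-6,0,0,0,-0.33,0.12],[176,-8,0,0,0,-0.44,0.12],[220,-11,0,0,0,-0.56,0.12]]]'; python3 go.py .462 -.010 .183 88
```

```text
time_s: 1.1
eef_pos: [0.3834, -0.1415, 0.1837]
ee_rot: [0.72, 0.694, -0.0, 0.0]
ft_force: [-0.0, -0.5, -1.5]
gripper_width: 0.188
gripper_force: 0.0
1.1 [134.4  73.6   0.6] [-0.     0.    -0.002] [-4.92510188e-01 -2.33703405e-01  1.67162733e+00 -1.23699923e-04
  1.70370618e+00 -4.55135332e-01]
```

```bash
python3 -m crank '[[[40,22,0,0,0,0,0.12],[80,44,0,0,0,0,0.12],[120,66,0,0,0,0,0.12],[133,74,0,0,0,0,0.12],[133,74,0,0,0,0,0.12]]]'; python3 go.py .462 -.010 .055 88
python3 - <<'E'
from h import *
c=cam('scene');f=c['frame'][...,::-1][110:270,110:370];cv2.imwrite('pics/s1.png',cv2.resize(f,None,fx=2.5,fy=2.5))
E
```

```text
time_s: 1.6
eef_pos: [0.4628, -0.0117, 0.1831]
ee_rot: [0.72, 0.694, -0.0, -0.001]
ft_force: [-0.2, -0.8, -0.7]
gripper_width: 0.121
gripper_force: 0.0
1.6 [  1.6  -0.6 128.1] [-0.002 -0.    -0.003] [-1.47867305e-01 -1.06883616e-01  1.56485291e+00  1.46788205e-04
  1.68532845e+00 -1.09977312e-01]
```

View pics/s1.png

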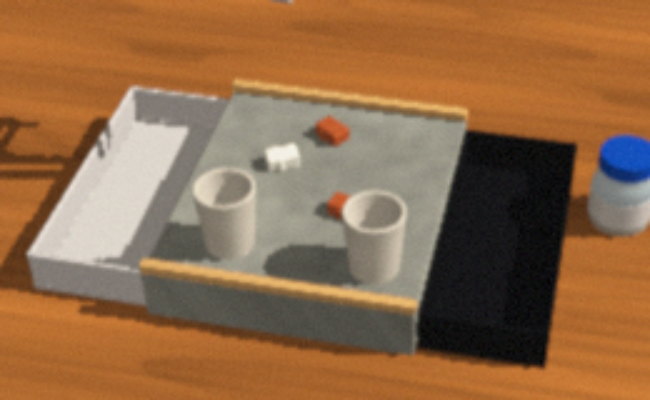

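The crop shows the scene undisturbed, with the fingertip just entering at the top (285,0). Descending behind the near red piece.

```bash
python3 -m crank '[[[1,0,35,0,0,0,0.12],[1,0,70,0,0,0,0.12],[1,0,100,0,0,0,0.12],[1,0,120,0,0,0,0.12],[1,0,126,0,0,0,0.12]]]'; python3 go.py .462 .17 .057 88
python3 - <<'E'
from h import *
c=cam('top');f=c['frame'][...,::-1][120:290,140:400];cv2.imwrite('pics/t1.png',cv2.resize(f,None,fx=3,fy=3))
E
```

```text
time_s: 2.15
eef_pos: [0.4597, -0.0137, 0.0551]
ee_rot: [0.723, 0.691, -0.002, -0.002]
ft_force: [-0.2, 0.0, 0.1]
gripper_width: 0.122
gripper_force: 0.0
2.15 [183.6  -5.8  -1.8] [-0.006  0.    -0.009] [-1.52610750e-01 -4.61578660e-02  1.76614415e+00 -6.53025541e-04
  1.42729879e+00 -1.08278572e-01]
```

View pics/t1.png

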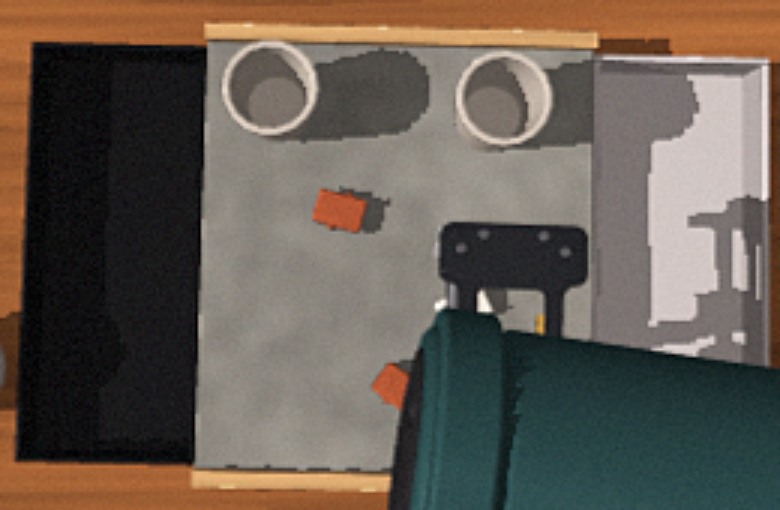

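The gripper is down at the right of the near red piece (crop 390,385), and the far red at (340,210) is untouched. Sweeping left.

```bash
python3 -m crank '[[[14,0,0,0,0,0,0.12],[32,0,0,0,0,0,0.12],[50,0,0,0,0,0,0.12],[68,0,0,0,0,0,0.12],[86,0,0,0,0,0,0.12]]]';python3 -m crank '[[[18,0,0,0,0,0,0.12],[36,0,0,0,0,0,0.12],[54,0,0,0,0,0,0.12],[72,0,0,0,0,0,0.12],[90,0,0,0,0,0,0.12]]]'; python3 go.py .462 .178 .057 88
```

```text
time_s: 2.7
eef_pos: [0.4673, 0.0733, 0.06]
ee_rot: [0.722, 0.692, 0.001, 0.001]
ft_force: [0.6, 1.0, 0.3]
gripper_width: 0.117
gripper_force: 0.0
time_s: 3.2
eef_pos: [0.4712, 0.1634, 0.0599]
ee_rot: [0.722, 0.692, 0.001, 0.001]
ft_force: [0.1, -0.9, -0.1]
gripper_width: 0.118
gripper_force: 0.0
3.2 [14.1 -9.8  2.9] [ 0.003 -0.    -0.008] [ 2.20470700e-01  2.99511373e-02  1.68057746e+00 -4.27659237e-04
  1.42788936e+00  2.63555147e-01]
```

```bash
python3 -m crank '[[[12,0,0,0,0,0,0.12],[16,0,0,0,0,0,0.12],[16,0,-40,0,0,0,0.12],[16,0,-80,0,0,0,0.12],[-20,20,-100,0,0,0,0.12]]]'
python3 - <<'E'
from h import *
c=cam('top');f=c['frame'][...,::-1][120:290,140:400];cv2.imwrite('pics/t2.png',cv2.resize(f,None,fx=3,fy=3))
E
python3 go.py .569 .022 .16 88
```

```text
time_s: 3.7
eef_pos: [0.4899, 0.1449, 0.1627]
ee_rot: [0.72, 0.694, 0.003, 0.001]
ft_force: [0.4, -0.4, 0.4]
gripper_width: 0.123
gripper_force: 0.0
3.75 [-111.9   79.2    6.8] [ 0.014  0.003 -0.009] [ 1.64715954e-01 -2.83222481e-05  1.49819762e+00 -6.03796155e-03
  1.63058488e+00  2.08582692e-01]
```

View pics/t2.png

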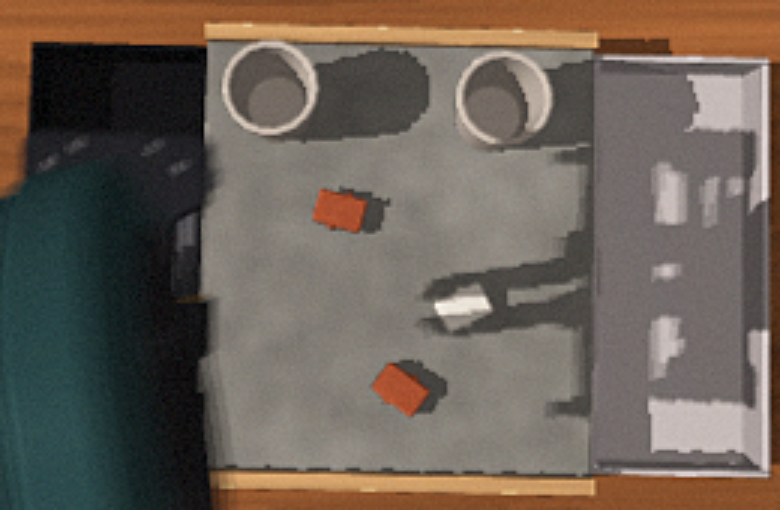

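The picture shows both red pieces still in place, the near one at crop (400,388), so the fingers missed it. I'll check its height and position in both views.

Run:
```python
from h import *
for n in('top','scene'):
    c=cam(n);z=c['z_map'];hsv=cv2.cvtColor(c['frame'],cv2.COLOR_RGB2HSV)
    red=((hsv[...,1]>150)&((hsv[...,0]<9)|(hsv[...,0]>172))&(c['frame'][...,0]>90)).astype(np.uint8)
    k,lab,st,ce=cv2.connectedComponentsWithStats(red)
    for i in range(1,k):
        if 15<st[i,4]<500:
            vv,uu=np.where(lab==i); d=z[vv,uu]
            P=np.stack([(uu-c['mtx'][0,2])/c['mtx'][0,0]*d,(vv-c['mtx'][1,2])/c['mtx'][1,1]*d,d],-1); W=(P-c['t'])@c['R']
            if .4<W[:,0].mean()<.65: print(n,ce[i].round(1),st[i,4],np.percentile(W,[5,50,95],axis=0).round(4).tolist())
    o=get_obs();p=o['eef_pos'];q=c['mtx']@(c['R']@p+c['t']);print('tcp px',q[:2]/q[2], o['eef_pos'])
    cv2.imwrite(f'pics/f_{n}.png',c['frame'][...,::-1])
    if n=='scene': cv2.imwrite('pics/s2.png',cv2.resize(c['frame'][...,::-1][60:260,130:390],None,fx=2.5,fy=2.5))
```

```text
top [252.9 189.7] 165 [[0.5591, 0.0522, 0.0622], [0.5682, 0.0648, 0.0642], [0.5775, 0.0773, 0.066]]
top [273.2 249.3] 166 [[0.4507, 0.0175, 0.0619], [0.4624, 0.0283, 0.0644], [0.4732, 0.0424, 0.0664]]
tcp px [203.75832678 234.47308961] [0.49305871 0.13931468 0.1629816 ]
tcp px [288.6870762  138.64476235] [0.49105914 0.14071591 0.16054075]
```

View pics/s2.png

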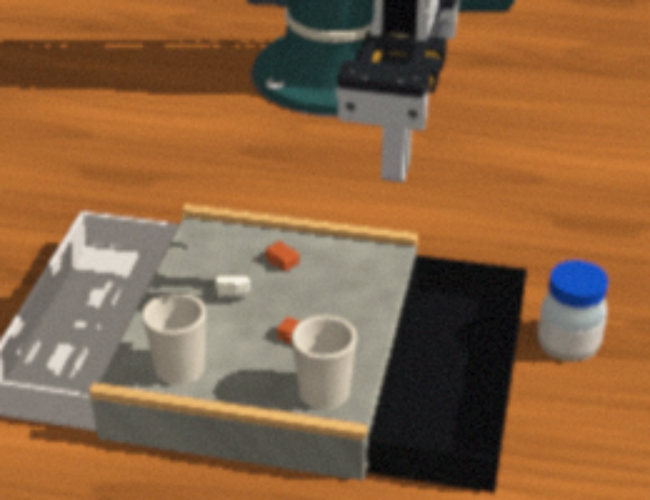

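The scene view shows the fingertip ending at crop (395,180), about 6 px above where the reported TCP projects. The tips therefore ride higher than reported. I'll measure their real height.

Run:
```python
from h import *
c=cam('scene');z=c['z_map'];o=get_obs();print(o['eef_pos'],o['gripper_width'])
for v in range(112,142,2):
    row=[]
    for u in(284,287,290):
        d=z[v,u];P=np.array([(u-c['mtx'][0,2])/c['mtx'][0,0]*d,(v-c['mtx'][1,2])/c['mtx'][1,1]*d,d]);row.append(((P-c['t'])@c['R']).round(3).tolist())
    print(v,row)
```

```text
[0.48959653 0.14146597 0.15869601] 0.11953825121304937
112 [[0.511, 0.131, 0.24], [0.509, 0.137, 0.24], [0.509, 0.143, 0.24]]
114 [[0.511, 0.131, 0.236], [0.511, 0.137, 0.236], [0.508, 0.143, 0.235]]
116 [[0.511, 0.131, 0.23], [0.51, 0.137, 0.231], [0.508, 0.143, 0.23]]
118 [[0.508, 0.131, 0.224], [0.511, 0.137, 0.227], [0.511, 0.144, 0.227]]
120 [[0.51, 0.131, 0.22], [0.51, 0.138, 0.221], [0.506, 0.143, 0.219]]
122 [[0.506, 0.131, 0.213], [0.507, 0.137, 0.214], [0.509, 0.144, 0.216]]
124 [[0.508, 0.131, 0.209], [0.51, 0.138, 0.211], [0.508, 0.144, 0.21]]
126 [[0.508, 0.131, 0.204], [0.511, 0.138, 0.207], [0.51, 0.144, 0.207]]
128 [[0.508, 0.132, 0.199], [0.51, 0.138, 0.201], [0.511, 0.145, 0.203]]
130 [[0.507, 0.132, 0.193], [0.513, 0.139, 0.198], [0.513, 0.145, 0.198]]
132 [[0.505, 0.131, 0.186], [0.508, 0.138, 0.189], [0.509, 0.145, 0.191]]
134 [[0.245, 0.099, 0.001], [0.243, 0.108, 0.001], [0.241, 0.116, 0.001]]
136 [[0.25, 0.1, -0.001], [0.253, 0.109, 0.002], [0.247, 0.117, -0.002]]
138 [[0.259, 0.102, -0.002], [0.261, 0.11, 0.0], [0.26, 0.118, 0.001]]
140 [[0.271, 0.103, -0.001], [0.27, 0.111, -0.0], [0.268, 0.12, -0.0]]
```

The fingertips really end about 24 mm above the reported TCP (0.185 vs 0.161), so the sweep passed over the piece. I'll work about 24 mm lower, doing the far red piece first.

```bash
python3 -m crank '[[[-30,22,0,0,0,0,0.12],[-60,44,0,0,0,0,0.12],[-90,66,0,0,0,0,0.12],[-112,80,0,0,0,0,0.12],[-112,80,0,0,0,0,0.12]]]'; python3 go.py .569 .022 .045 88
```

```text
time_s: 4.4
eef_pos: [0.5642, 0.025, 0.1556]
ee_rot: [0.723, 0.691, -0.002, -0.001]
ft_force: [-0.5, -0.3, 0.4]
gripper_width: 0.122
gripper_force: 0.0
4.4 [ -2.7   5.4 110.6] [-0.004  0.001 -0.011] [-5.55490010e-02  1.30222052e-01  1.37959880e+00 -8.23479104e-04
  1.63555731e+00 -1.00804163e-02]
```

```bash
python3 -m crank '[[[0,3,30,0,0,0,0.12],[0,3,60,0,0,0,0.12],[0,3,90,0,0,0,0.12],[0,3,110,0,0,0,0.12],[0,3,110,0,0,0,0.12]]]'
python3 - <<'E'
from h import *
o=get_obs();print(o['eef_pos'])
c=cam('scene');z=c['z_map'];v,u=np.mgrid[:384,:512]
P=np.stack([(u-c['mtx'][0,2])/c['mtx'][0,0]*z,(v-c['mtx'][1,2])/c['mtx'][1,1]*z,z],-1);W=(P-c['t'])@c['R']
m=(abs(W[...,0]-.585)<.012)&(abs(W[...,1]-.022)<.012)&(W[...,2]>.056)&(W[...,2]<.14)
print(m.sum(),np.percentile(W[m],[1,5,50,95],axis=0).round(4))
cv2.imwrite('pics/s3.png',cv2.resize(c['frame'][...,::-1][90:260,130:390],None,fx=3,fy=3))
E
```

```text
time_s: 4.9
eef_pos: [0.5627, 0.0287, 0.043]
ee_rot: [0.721, 0.693, -0.003, -0.004]
ft_force: [0.4, 0.2, -0.5]
gripper_width: 0.122
gripper_force: 0.0
[0.5627485 0.0287111 0.0430262]
84 [[0.5781 0.0173 0.0722]
 [0.579  0.0184 0.0735]
 [0.5815 0.0254 0.09  ]
 [0.5839 0.033  0.1059]]
```

View pics/s3.png

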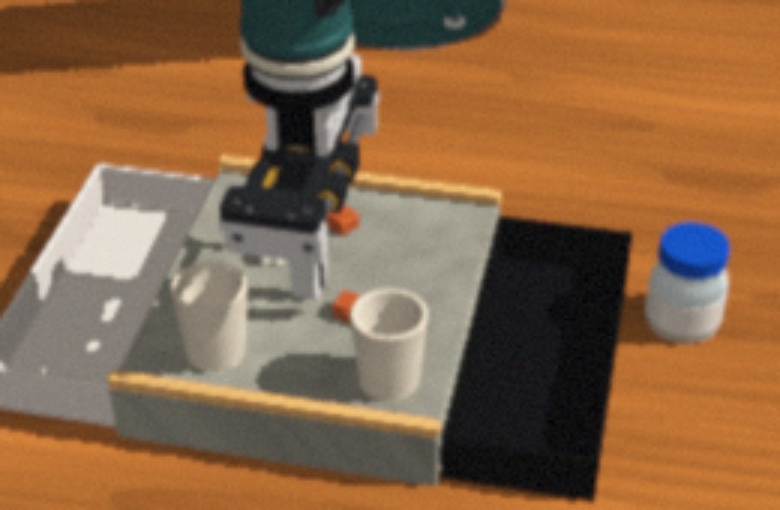

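The tips hover just right of the far red piece at crop (345,305), and the black gripper body leans over near cup_b. Before lowering I'll check the gripper's lowest parts against the cups (rims 0.125 high).

Run:
```python
from h import *
o=get_obs();print(o['eef_pos'])
c=cam('scene');z=c['z_map'];v,u=np.mgrid[:384,:512]
P=np.stack([(u-c['mtx'][0,2])/c['mtx'][0,0]*z,(v-c['mtx'][1,2])/c['mtx'][1,1]*z,z],-1);W=(P-c['t'])@c['R']
for lo in np.arange(.08,.24,.01):
    m=(W[...,2]>lo)&(W[...,2]<lo+.01)&(W[...,0]>.5)&(W[...,0]<.70)&(abs(W[...,1]-.02)<.09)&(v<185)
    g=m&~((W[...,2]<.13)&(W[...,0]>.596))
    if g.sum(): print(lo.round(2),g.sum(),W[g].max(0).round(3)[:2],W[g].min(0).round(3)[:2])
for n,a,b in(('cupb',-.07,.015),('cupa',.07,.14)):
    m=(W[...,0]>.596)&(W[...,0]<.7)&(W[...,1]>a)&(W[...,1]<b)&(W[...,2]>.07)&(W[...,2]<.135);print(n,np.percentile(W[m],[.5,99.5],axis=0).round(3).tolist())
```

```text
[0.56468563 0.02846529 0.04559607]
0.08 15 [0.585 0.038] [0.551 0.019]
0.09 49 [0.588 0.037] [0.548 0.017]
0.1 29 [0.586 0.038] [0.547 0.018]
0.11 6 [0.586 0.037] [0.55  0.018]
0.16 73 [0.649 0.059] [ 0.559 -0.008]
0.17 182 [0.651 0.062] [ 0.501 -0.01 ]
0.18 312 [0.655 0.061] [ 0.5  -0.01]
0.19 196 [0.657 0.063] [ 0.504 -0.011]
0.2 689 [0.659 0.064] [ 0.5  -0.01]
0.21 108 [0.587 0.052] [0.513 0.004]
0.22 98 [0.587 0.051] [0.557 0.006]
0.23 85 [0.586 0.05 ] [0.569 0.006]
cupb [[0.602, -0.055, 0.071], [0.655, -0.004, 0.117]]
cupa [[0.609, 0.076, 0.071], [0.662, 0.126, 0.117]]
```

The lowest body part is at about z 0.162 over cups 0.117 high, so lowering 14 mm leaves about 30 mm. The fingers stay at x ≤ 0.588 with the cups at x ≥ 0.602. Lowering, then sweeping.

```bash
python3 -m crank '[[[0,0,7,0,0,0,0.12],[0,0,14,0,0,0,0.12],[10,0,14,0,0,0,0.12],[22,-1,14,0,0,0,0.12],[36,-1,14,0,0,0,0.12]]]'; python3 -m crank '[[[15,-1,0,0,0,0,0.12],[30,-1,0,0,0,0,0.12],[45,-2,0,0,0,0,0.12],[60,-2,0,0,0,0,0.12],[75,-3,0,0,0,0,0.12]]]'
python3 - <<'E'
from h import *
c=cam('top');f=c['frame'][...,::-1][120:290,140:400];cv2.imwrite('pics/t4.png',cv2.resize(f,None,fx=3,fy=3))
E
python3 go.py .565 .175 .031 88
```

```text
time_s: 5.5
eef_pos: [0.568, 0.0642, 0.0343]
ee_rot: [0.722, 0.692, 0.0, 0.0]
ft_force: [-0.6, 1.0, 0.2]
gripper_width: 0.12
gripper_force: 0.1
time_s: 6.0
eef_pos: [0.568, 0.1397, 0.034]
ee_rot: [0.722, 0.692, 0.0, 0.0]
ft_force: [-0.2, 0.4, -0.3]
gripper_width: 0.12
gripper_force: 0.0
6.05 [32.8 -4.   3. ] [-0.    -0.002 -0.005] [0.14685748 0.23906527 1.49955248 0.00219941 1.40268801 0.18638854]
```

View pics/t4.png

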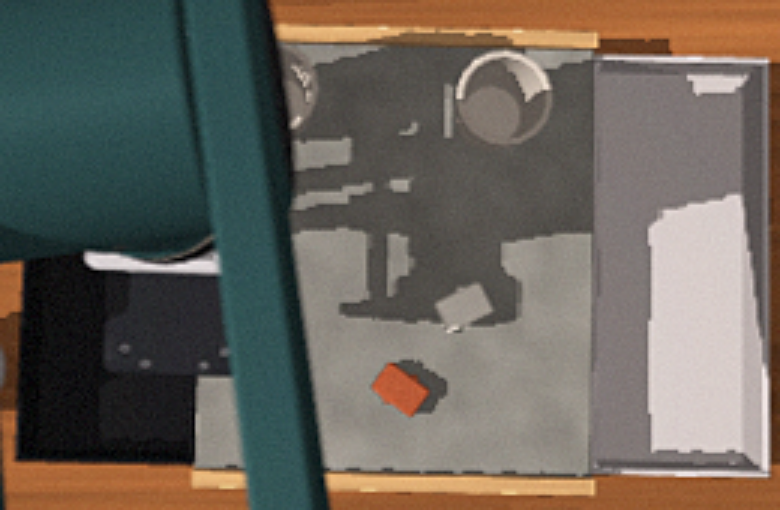

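The far red piece has left its original spot (crop 340,210) and is hidden by the arm. The near red (400,388) and the white (465,305) are unmoved. Finishing the sweep and lifting.

```bash
python3 -m crank '[[[15,-1,0,0,0,0,0.12],[30,-1,0,0,0,0,0.12],[42,-2,0,0,0,0,0.12],[42,-2,0,0,0,0,0.12],[42,-2,-40,0,0,0,0.12]]]'; python3 -m crank '[[[0,0,-40,0,0,0,0.12],[0,0,-75,0,0,0,0.12],[-30,-20,-75,0,0,0,0.12],[-60,-45,-75,0,0,0,0.12],[-90,-70,-75,0,0,0,0.12]]]'
cat > red.py <<'E'
from h import *
for n in('top','scene'):
    c=cam(n);z=c['z_map'];f=c['frame'];hsv=cv2.cvtColor(f,cv2.COLOR_RGB2HSV);v,u=np.mgrid[:384,:512]
    P=np.stack([(u-c['mtx'][0,2])/c['mtx'][0,0]*z,(v-c['mtx'][1,2])/c['mtx'][1,1]*z,z],-1);W=(P-c['t'])@c['R']
    reg=(abs(W[...,0]-.54)<.135)&(abs(W[...,1]-.03)<.24)&(W[...,2]<.072)
    for nm,m in(('red',reg&(hsv[...,1]>150)&((hsv[...,0]<9)|(hsv[...,0]>172))&(f[...,0]>60)),('wh',reg&(f.min(-1)>125)&(W[...,2]>.056)&(abs(W[...,1]-.03)<.11)&(W[...,0]<.6))):
        k,lab,st,ce=cv2.connectedComponentsWithStats(m.astype(np.uint8))
        for i in range(1,k):
            if st[i,4]>12: print(n,nm,ce[i].round(0),st[i,4],np.percentile(W[lab==i],[5,50,95],axis=0).round(3).tolist())
E
python3 red.py; python3 go.py .463 -.012 .11 88
```

```text
time_s: 6.55
eef_pos: [0.5628, 0.1793, 0.0674]
ee_rot: [0.722, 0.692, -0.006, -0.004]
ft_force: [0.7, 0.7, -0.7]
gripper_width: 0.123
gripper_force: 0.0
time_s: 7.05
eef_pos: [0.4934, 0.092, 0.1493]
ee_rot: [0.722, 0.692, -0.0, 0.001]
ft_force: [0.0, -1.7, -0.0]
gripper_width: 0.121
gripper_force: 0.0
top red [182. 182.] 88 [[0.583, 0.192, 0.014], [0.588, 0.203, 0.018], [0.596, 0.213, 0.021]]
scene red [306. 219.] 55 [[0.557, 0.181, 0.003], [0.586, 0.198, 0.007], [0.599, 0.214, 0.018]]
scene wh [222. 172.] 101 [[0.504, -0.022, 0.058], [0.514, -0.009, 0.063], [0.525, 0.004, 0.066]]
7.15 [-103.5  -23.7   39.2] [-0.001  0.002 -0.011] [ 0.06966361 -0.01425     1.54470988 -0.00171556  1.61252826  0.11527631]
```

The far red piece is flat in the black tray. Next is the near red.

```bash
python3 -m crank '[[[-30,-8,0,0,0,0,0.12],[-60,-16,0,0,0,0,0.12],[-90,-24,0,0,0,0,0.12],[-103,-26,10,0,0,0,0.12],[-103,-26,39,0,0,0,0.12]]]'; python3 go.py .463 -.012 .031 88
```

```text
time_s: 7.65
eef_pos: [0.4666, -0.0102, 0.1123]
ee_rot: [0.723, 0.691, 0.002, 0.003]
ft_force: [-0.1, 0.4, 0.2]
gripper_width: 0.122
gripper_force: 0.0
7.65 [-1.9 -4.1 81.3] [ 0.008  0.001 -0.01 ] [-1.43373200e-01 -8.07419434e-02  1.68171162e+00 -3.22658093e-05
  1.53283023e+00 -9.85275361e-02]
```

```bash
python3 -m crank '[[[-2,-4,30,0,0,0,0.12],[-2,-4,60,0,0,0,0.12],[-2,-4,76,0,0,0,0.12],[-2,-4,80,0,0,0,0.12],[-2,-4,80,0,0,0,0.12]]]'; python3 go.py .461 .175 .031 88
```

```text
time_s: 8.15
eef_pos: [0.4596, -0.0098, 0.0292]
ee_rot: [0.722, 0.692, -0.0, -0.001]
ft_force: [-0.7, 0.4, 0.4]
gripper_width: 0.118
gripper_force: 0.0
8.15 [184.7  -6.3  -1.7] [-0.001 -0.001 -0.007] [-1.45102031e-01 -2.72959587e-02  1.80254229e+00  4.82079443e-04
  1.36776084e+00 -1.03381965e-01]
```

```bash
python3 -m crank '[[[12,0,0,0,0,0,0.12],[26,-1,0,0,0,0,0.12],[41,-1,0,0,0,0,0.12],[56,-2,0,0,0,0,0.12],[71,-2,0,0,0,0,0.12]]]'; python3 -m crank '[[[15,-1,0,0,0,0,0.12],[30,-1,0,0,0,0,0.12],[45,-2,0,0,0,0,0.12],[60,-2,0,0,0,0,0.12],[75,-3,0,0,0,0,0.12]]]';  python3 -m crank '[[[15,0,0,0,0,0,0.12],[30,-1,0,0,0,0,0.12],[42,-1,0,0,0,0,0.12],[42,-1,0,0,0,0,0.12],[42,-1,-40,0,0,0,0.12]]]'; python3 go.py .511 .029 .145 88
```

```text
time_s: 8.65
eef_pos: [0.4608, 0.0623, 0.0298]
ee_rot: [0.722, 0.692, 0.0, -0.0]
ft_force: [0.8, -0.3, 0.2]
gripper_width: 0.117
gripper_force: 0.1
time_s: 9.15
eef_pos: [0.4609, 0.1375, 0.0298]
ee_rot: [0.722, 0.692, 0.0, -0.0]
ft_force: [-0.1, -0.1, 0.9]
gripper_width: 0.121
gripper_force: 0.0
time_s: 9.65
eef_pos: [0.4567, 0.1768, 0.0643]
ee_rot: [0.721, 0.692, -0.006, -0.003]
ft_force: [0.4, -0.1, -0.4]
gripper_width: 0.121
gripper_force: 0.0
9.65 [-145.8   59.3  -80.9] [-0.013  0.004 -0.006] [ 2.53875749e-01  2.03850154e-02  1.68143947e+00 -4.22091281e-04
  1.45341971e+00  2.94905682e-01]
```

```bash
python3 -m crank '[[[0,0,-40,0,0,0,0.12],[0,0,-78,0,0,0,0.12],[-40,15,-78,0,0,0,0.12],[-80,35,-78,0,0,0,0.12],[-120,50,-78,0,0,0,0.12]]]'; python3 red.py; python3 go.py .512 .036 .031 88
```

```text
time_s: 10.15
eef_pos: [0.5073, 0.0543, 0.1486]
ee_rot: [0.722, 0.692, 0.001, 0.001]
ft_force: [0.6, -0.4, 0.9]
gripper_width: 0.121
gripper_force: 0.0
scene red [309. 174.] 19 [[0.419, 0.18, 0.009], [0.422, 0.185, 0.019], [0.454, 0.203, 0.03]]
scene red [302. 215.] 21 [[0.554, 0.181, 0.002], [0.572, 0.187, 0.008], [0.588, 0.201, 0.02]]
scene red [306. 223.] 29 [[0.588, 0.186, 0.004], [0.595, 0.2, 0.01], [0.6, 0.21, 0.017]]
scene wh [222. 172.] 95 [[0.502, -0.023, 0.057], [0.515, -0.01, 0.063], [0.524, 0.004, 0.065]]
10.25 [-14.5   5.1 116.8] [ 0.     0.002 -0.014] [-0.00921291  0.00834237  1.52460025 -0.00239851  1.60829109  0.03941145]
```

Near red is now inside the black tray too; a clearer check follows at the end. Next is the white piece.

```bash
python3 -m crank '[[[-14,5,20,0,0,0,0.12],[-14,5,55,0,0,0,0.12],[-14,5,90,0,0,0,0.12],[-14,5,112,0,0,0,0.12],[-14,5,117,0,0,0,0.12]]]'; python3 go.py .512 -.115 .031 88
```

```text
time_s: 10.75
eef_pos: [0.5079, 0.042, 0.0287]
ee_rot: [0.722, 0.692, -0.002, -0.002]
ft_force: [-8.2, -0.1, 13.5]
gripper_width: 0.118
gripper_force: 6.6
10.75 [-156.7   10.6   -2.4] [-0.007  0.    -0.007] [-2.88408492e-02  8.85062490e-02  1.68449418e+00  5.76641246e-05
  1.37552266e+00  1.30528899e-02]
```

A light touch on the slab (13 N). I'll raise by 4 mm and sweep right.

```bash
python3 -m crank '[[[0,0,-4,0,0,0,0.12],[-10,1,-4,0,0,0,0.12],[-22,2,-4,0,0,0,0.12],[-35,3,-4,0,0,0,0.12],[-49,4,-4,0,0,0,0.12]]]'; python3 -m crank '[[[-15,1,0,0,0,0,0.12],[-30,2,0,0,0,0,0.12],[-45,3,0,0,0,0,0.12],[-60,4,0,0,0,0,0.12],[-75,4,0,0,0,0,0.12]]]'; python3 go.py .512 -.118 .033 88; python3 red.py
```

```text
time_s: 11.25
eef_pos: [0.5131, -0.009, 0.0354]
ee_rot: [0.722, 0.692, 0.0, 0.0]
ft_force: [-0.4, 0.3, 0.4]
gripper_width: 0.122
gripper_force: 0.1
time_s: 11.75
eef_pos: [0.5137, -0.0843, 0.0349]
ee_rot: [0.722, 0.692, -0.0, 0.0]
ft_force: [-1.1, 0.4, 0.2]
gripper_width: 0.12
gripper_force: 0.0
11.75 [-33.8  -0.2   2. ] [ 0.     0.    -0.007] [-2.71319204e-01  1.00828482e-01  1.65777168e+00 -3.34305046e-04
  1.38287540e+00 -2.29041298e-01]
top red [183. 184.] 144 [[0.571, 0.186, 0.011], [0.585, 0.2, 0.018], [0.596, 0.213, 0.02]]
top red [185. 258.] 122 [[0.433, 0.183, 0.013], [0.444, 0.195, 0.027], [0.455, 0.205, 0.03]]
scene red [315. 178.] 15 [[0.419, 0.2, 0.003], [0.434, 0.205, 0.01], [0.445, 0.208, 0.019]]
scene red [307. 182.] 20 [[0.449, 0.179, 0.003], [0.456, 0.187, 0.014], [0.46, 0.194, 0.021]]
scene red [306. 216.] 29 [[0.554, 0.181, 0.002], [0.569, 0.193, 0.005], [0.586, 0.214, 0.017]]
scene red [307. 224.] 17 [[0.594, 0.195, 0.004], [0.597, 0.201, 0.009], [0.601, 0.209, 0.016]]
```

```bash
python3 -m crank '[[[-14,0,0,0,0,0,0.12],[-26,0,0,0,0,0,0.12],[-36,0,0,0,0,0,0.12],[-36,0,0,0,0,0,0.12],[-36,0,-30,0,0,0,0.12]]]'; python3 -m crank '[[[0,0,-40,0,0,0,0.12],[0,0,-80,0,0,0,0.12],[-40,-20,-90,0,0,0,0.12],[-80,-40,-100,0,0,0,0.12],[-120,-60,-100,0,0,0,0.12]]]'; python3 -m crank '[[[-40,-20,0,0,0,0,0.12],[-80,-40,0,0,0,0,0.12],[-110,-55,0,0,0,0,0.12],[-130,-65,0,0,0,0,0.12],[-130,-65,0,0,0,0,0.12]]]'
python3 - <<'E'
from h import *
c=cam('top');f=c['frame'][...,::-1][110:300,80:410];g=cv2.convertScaleAbs(f,alpha=1.3,beta=15);cv2.imwrite('pics/t5.png',cv2.resize(g,None,fx=2.4,fy=2.4))
E
python3 red.py
```

```text
time_s: 12.35
eef_pos: [0.5085, -0.1177, 0.0606]
ee_rot: [0.722, 0.692, -0.002, -0.005]
ft_force: [-0.1, -0.2, -1.0]
gripper_width: 0.121
gripper_force: 0.0
time_s: 12.85
eef_pos: [0.4476, -0.2372, 0.1673]
ee_rot: [0.721, 0.693, 0.001, 0.002]
ft_force: [0.2, -0.6, -0.2]
gripper_width: 0.119
gripper_force: 0.0
time_s: 13.35
eef_pos: [0.3754, -0.3651, 0.1647]
ee_rot: [0.723, 0.691, -0.0, -0.0]
ft_force: [-0.1, 0.1, -0.3]
gripper_width: 0.12
gripper_force: 0.0
top red [184. 185.] 157 [[0.571, 0.187, 0.014], [0.583, 0.198, 0.018], [0.596, 0.212, 0.02]]
top red [184. 258.] 123 [[0.433, 0.184, 0.015], [0.444, 0.195, 0.027], [0.455, 0.205, 0.029]]
scene red [308. 180.] 30 [[0.436, 0.179, 0.004], [0.454, 0.186, 0.014], [0.461, 0.204, 0.028]]
scene red [302. 214.] 14 [[0.551, 0.181, 0.0], [0.561, 0.186, 0.005], [0.584, 0.198, 0.016]]
scene red [309. 223.] 18 [[0.583, 0.2, 0.004], [0.594, 0.207, 0.01], [0.601, 0.214, 0.016]]
```

View pics/t5.png

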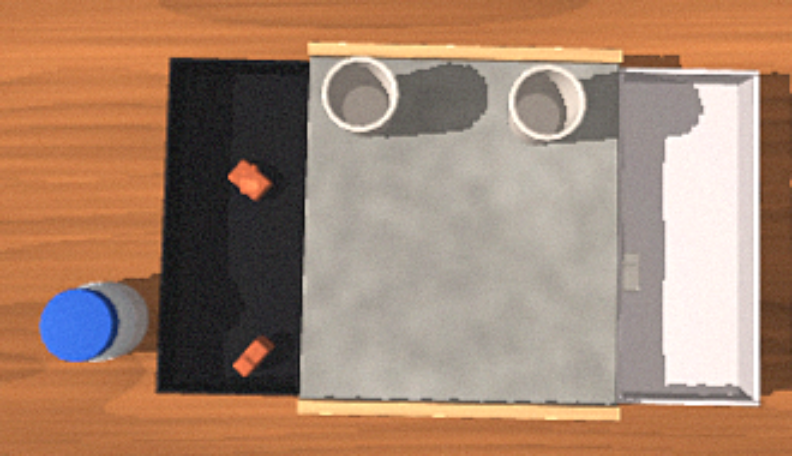

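Both reds are in the black tray at crop (249,180) and (253,357), and the cups and jar are unmoved. The white piece is in the white tray's shadow at (631,272), close to the slab wall. I'll check that it isn't perched on the rim.

Run:
```python
from h import *
for _ in range(2):
    c=cam('top');z=c['z_map'];v,u=np.mgrid[:384,:512]
    P=np.stack([(u-c['mtx'][0,2])/c['mtx'][0,0]*z,(v-c['mtx'][1,2])/c['mtx'][1,1]*z,z],-1);W=(P-c['t'])@c['R']
for r in range(212,236,2): print(r,' '.join(f"{W[r,k,2]*1000:.0f}" for k in range(332,356)))
print(W[223,336:352:3,:2].round(3).tolist())
```

```text
212 51 53 50 50 51 43 41 4 3 4 5 4 6 5 723 5 4 6 7 6 6 5 5 3
214 50 50 51 50 50 43 41 6 5 5 5 3 4 7 5 2 4 6 5 5 4 4 4 3
216 50 51 50 52 51 42 41 26 24 26 23 24 25 25 6 4 5 6 4 6 5 5 4 3
218 51 49 51 48 53 44 43 23 25 26 27 25 25 25 7 4 3 4 3 3 7 3 3 4
220 50 49 52 51 50 42 43 27 26 28 28 27 28 26 5 4 2 5 7 3 5 5 3 6
222 50 51 49 51 50 43 44 29 28 29 28 26 29 28 5 3 2 5 4 6 4 4 3 8
224 51 51 50 51 51 43 43 27 28 27 26 28 26 26 5 5 4 4 5 4 4 4 5 4
226 49 52 51 51 51 43 42 26 29 26 29 29 29 29 4 4 2 6 2 4 4 4 3 5
228 52 51 52 51 51 42 42 27 29 29 29 28 28 29 5 7 6 5 4 5 4 4 5 5
230 51 48 53 50 51 43 43 28 28 26 27 30 30 29 3 6 4 5 5 7 6 5 5 5
232 52 52 49 50 52 42 43 3 5 6 2 7 4 4 3 4 6 5 6 3 3 6 6 4
234 50 51 51 51 49 42 41 5 4 6 3 5 5 4 4 4 2 3 3 3 3 6 3 5
[[0.508, -0.086], [0.507, -0.097], [0.507, -0.103], [0.507, -0.109], [0.507, -0.12], [0.507, -0.126]]
```

The white piece stands on its edge on the tray floor, with its top at 28 mm, below the 42 mm rim. It is fully inside, so I'm handing in.

```bash
python3 -c "from bench import *; print(hand_in())"
```

```text
the job is handed in; nothing more can be done
None
```

Both red pieces were swept into the black tray and the white piece into the white tray, with the cups and jar left standing where they were, and the job is handed in (about 14 s of the 58 s used).

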